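# Sort spacers by length into the kit tray and clear the glue bottle

## Robot

A 6-joint arm with a two-finger parallel gripper is mounted at the origin on a cart in front of the work surface, level with it; the furniture and walls round the work are solid. World frame = base frame: x ahead of the robot, y to its left, z up, the work surface at z = 0. Lengths are in m, angles in rad, forces in N, time in s.
With the tool pointing down it reaches from about 0.325 to 0.9 m from the base axis. Payload 6.1 kg.
Tool frame: the origin (TCP) lies midway between the tips of the shut fingers; the grasp point (between the pads) lies 19 mm behind it; z points along the fingers, y is the line along which they close (so a half turn about z gives the same grasp; the last joint's range is limited). The gripper opens to 85 mm and grips with 20 to 120 N. Pads are 22 mm wide; open, the fingers measure 114 mm over their backs; the gripper's body (76 mm by 85 mm) begins 54 mm behind the grasp point. The pads swing forward as they close: fully open they stand 13 mm farther back than shut.
Start: joints at [1.092, 0.22, 1.526, -0, 1.395, -0.126], TCP at [0.216, 0.586, 0.199] pointing down, gripper open.
Joint ranges: [-2.98, 2.98], [-0.91, 2.08], [0.09, 2.57], [-1.24, 4.39], [0.2, 2.65], [-2.68, 2.68]. Speed limits (rad/s): [2.57, 2.57, 3.01, 3.14, 3.14, 3.14].

## Interface

Orientations are given as [roll, pitch, yaw] about the fixed x, y, z axes, in that order (R = Rz(yaw) Ry(pitch) Rx(roll)).
In Python, from plant import movep, move_l, set_joints, gripper_to, hold, inverse_kinematics, observe, get_image, get_calibration, Unreachable, job_done gives the robot as it stands. Calls block until the motion is done:
- movep(position, orientation): joint-space move of the TCP to a pose.
- move_l(position, feed=0.15, rotation=None, max_force=None): straight line of the TCP; rotation=None keeps the orientation; feed is the mean speed in m/s. With max_force (N) it stops when the force on the tool has changed by that much, and returns True; else False.
- set_joints(angles): joint-space move.
- gripper_to(opening, f_grip=None): finger opening in m; f_grip is the grip in N (None keeps the last); returns when the fingers have stopped.
- hold(seconds).
- inverse_kinematics(position, orientation): joint angles nearest the present ones, or None.
- observe(): the state.
- get_image(name): name is "side" or "top" or "wrist"; returns (picture, depth): 420x560x3 uint8, red, green, blue; 420x560 float32, m along the optical axis (not along the pixel's ray), 0 where there is no reading.
- get_calibration(name): a dict with "intrinsics" (3x3 intrinsics, pixels), "world_from_camera" (4x4, takes a point from camera to world coordinates). Camera axes: x right, y down, z forward; pixel columns grow to the right and rows downward; lengths in m; the calibration is good to about 2 mm. A picture is of the moment at which its call begins: read the wrist's pose just before it. get_calibration takes no time and is no camera call; for the wrist camera it gives the pose at the moment of the call.
A pose or a line that the arm cannot do raises Unreachable and nothing moves.
- job_done(): hands the job in; it is judged then, once.
The state is a dict: "time_s": time; "q": joint angles; "joint_velocities": joint speeds; "joint_torque": joint torques, N m; "eef_pos": TCP position; "tcp_rot": TCP orientation; "ft_force": force on the tool from outside, world axes, zero at the start; "torque": the same for the moment, N m; "opening": finger opening in m; "grasp_force": force on a finger pad.
Only numpy, scipy, OpenCV 4.12 (cv2) and the standard library are available. Lean on these libraries where they do the work, as an engineer would, in place of code of your own. Each camera call takes 0.05 s, during which the arm holds its last target. There are 200 camera calls.

## Task

Get the kit tray ready for the gearbox build: someone left the glue bottle standing on it, so stand that upright, wholly on the round cork mat, without tipping it over. Sort every loose aluminium spacer on the table into the tray by length: each standing upright, wholly between the lines of the row headed by the fixed pattern spacer of the same length. Leave the tape and the other tools where they are.

Things in the scene. Friction and masses are not known exactly. Their poses are not given: they have to be found in the camera images.
- tray: grey flat sorting tray, 220 x 236 x 6 mm, screwed down; its top is z = 6 mm above the table. Origin at the centre of its underside; at zero yaw x points away from the robot. Thin engraved lines on it (flat, nothing to bump) part three rows, each 70 mm wide, side by side along the tray's y and running along its x; the head of the rows is the +x end.
- pattern_short: fixed pattern spacer of the short length at the head of the row for short spacers: 36 mm diameter, 14 mm high in all, with a dark 48 mm collar 3 mm thick round its foot. Origin at the centre of its underside, on the tray's top; axes parallel to the tray's. Which row it heads varies. Its row is centred on its own x axis and runs from x = -28 mm to x = -186 mm (towards -x), 70 mm wide
- row_short (a point): middle of the row for short spacers, on the tray's top surface, 104 mm from the pattern spacer's axis in -x; axes parallel to the tray's
- pattern_medium: fixed pattern spacer of the medium length at the head of the row for medium spacers: 36 mm diameter, 24 mm high in all, with a dark 48 mm collar 3 mm thick round its foot. Origin at the centre of its underside, on the tray's top; axes parallel to the tray's. Which row it heads varies. Its row is centred on its own x axis and runs from x = -28 mm to x = -186 mm (towards -x), 70 mm wide
- row_medium (a point): middle of the row for medium spacers, on the tray's top surface, 104 mm from the pattern spacer's axis in -x; axes parallel to the tray's
- pattern_long: fixed pattern spacer of the long length at the head of the row for long spacers: 36 mm diameter, 34 mm high in all, with a dark 48 mm collar 3 mm thick round its foot. Origin at the centre of its underside, on the tray's top; axes parallel to the tray's. Which row it heads varies. Its row is centred on its own x axis and runs from x = -28 mm to x = -186 mm (towards -x), 70 mm wide
- row_long (a point): middle of the row for long spacers, on the tray's top surface, 104 mm from the pattern spacer's axis in -x; axes parallel to the tray's
- short_1_center (a point): loose plain aluminium spacer of the short length (36 mm diameter, 14 mm long, blind bore in the top), starts standing upright on the table; the point is its centre, 7 mm above its foot; z along its axis. May be absent (None from the start)
- short_2_center (a point): loose plain aluminium spacer of the short length (36 mm diameter, 14 mm long, blind bore in the top), starts standing upright on the table; the point is its centre, 7 mm above its foot; z along its axis. May be absent (None from the start)
- short_3_center (a point): loose plain aluminium spacer of the short length (36 mm diameter, 14 mm long, blind bore in the top), starts standing upright on the table; the point is its centre, 7 mm above its foot; z along its axis. May be absent (None from the start)
- medium_1_center (a point): loose plain aluminium spacer of the medium length (36 mm diameter, 24 mm long, blind bore in the top), starts standing upright on the table; the point is its centre, 12 mm above its foot; z along its axis. May be absent (None from the start)
- medium_2_center (a point): loose plain aluminium spacer of the medium length (36 mm diameter, 24 mm long, blind bore in the top), starts standing upright on the table; the point is its centre, 12 mm above its foot; z along its axis. May be absent (None from the start)
- medium_3_center (a point): loose plain aluminium spacer of the medium length (36 mm diameter, 24 mm long, blind bore in the top), starts standing upright on the table; the point is its centre, 12 mm above its foot; z along its axis. May be absent (None from the start)
- long_1_center (a point): loose plain aluminium spacer of the long length (36 mm diameter, 34 mm long, blind bore in the top), starts standing upright on the table; the point is its centre, 17 mm above its foot; z along its axis. May be absent (None from the start)
- long_2_center (a point): loose plain aluminium spacer of the long length (36 mm diameter, 34 mm long, blind bore in the top), starts standing upright on the table; the point is its centre, 17 mm above its foot; z along its axis. May be absent (None from the start)
- long_3_center (a point): loose plain aluminium spacer of the long length (36 mm diameter, 34 mm long, blind bore in the top), starts standing upright on the table; the point is its centre, 17 mm above its foot; z along its axis. May be absent (None from the start)
- mat_top (a point): centre of the top face of a round cork mat, fixed, 76 mm diameter, 4 mm thick, flat on the table
- bottle_center (a point): small yellow-orange glue bottle, starts standing upright on the tray; body 33 mm diameter and 75 mm high, with an orange nozzle up to 90 mm; the point is on its axis, 37.5 mm above its foot; z up along the bottle. Grip the body, not the nozzle
- tape: bystander, leave alone: roll of red tape lying flat, 55 mm wide, 38 mm high; origin at the centre of its underside
- side_cutters: bystander, leave alone: cutters with red handles lying flat, 140 x 58 x 11 mm; origin at the centre of its underside
- pointed_pliers: bystander, leave alone: pliers with blue handles lying flat, 138 x 85 x 11 mm; origin at the centre of its underside
Not all that is in view belongs to the job. Leave any blue or yellow look-alike of the part that bears long_1_center alone.

How it is judged:
At the end, for the whole second after the job is handed in: Each spacer present stands on the tray (tilt < 0.12 rad, height within 4 mm) in the row of its length: centre within 20 mm of the row's line, -72 to +66 mm along x from the row's middle. The bottle stands on the mat (tilt < 0.12 rad, height within 4 mm), its axis within 22 mm of the mat's centre (y of short_1_center in the frame of row_short between -0.02 and 0.02 m and x of short_1_center in the frame of row_short between -0.072 and 0.066 m and z of short_1_center in the frame of row_short between 0.003 and 0.011 m and angle between each of short_1_center, short_2_center, short_3_center, medium_1_center, medium_2_center, medium_3_center, long_1_center, long_2_center, long_3_center, bottle_center's own z axis and vertical below 0.12 rad and y of short_2_center in the frame of row_short between -0.02 and 0.02 m and x of short_2_center in the frame of row_short between -0.072 and 0.066 m and z of short_2_center in the frame of row_short between 0.003 and 0.011 m and y of short_3_center in the frame of row_short between -0.02 and 0.02 m and x of short_3_center in the frame of row_short between -0.072 and 0.066 m and z of short_3_center in the frame of row_short between 0.003 and 0.011 m and y of medium_1_center in the frame of row_medium between -0.02 and 0.02 m and x of medium_1_center in the frame of row_medium between -0.072 and 0.066 m and z of medium_1_center in the frame of row_medium between 0.008 and 0.016 m and y of medium_2_center in the frame of row_medium between -0.02 and 0.02 m and x of medium_2_center in the frame of row_medium between -0.072 and 0.066 m and z of medium_2_center in the frame of row_medium between 0.008 and 0.016 m and y of medium_3_center in the frame of row_medium between -0.02 and 0.02 m and x of medium_3_center in the frame of row_medium between -0.072 and 0.066 m and z of medium_3_center in the frame of row_medium between 0.008 and 0.016 m and y of long_1_center in the frame of row_long between -0.02 and 0.02 m and x of long_1_center in the frame of row_long between -0.072 and 0.066 m and z of long_1_center in the frame of row_long between 0.013 and 0.021 m and y of long_2_center in the frame of row_long between -0.02 and 0.02 m and x of long_2_center in the frame of row_long between -0.072 and 0.066 m and z of long_2_center in the frame of row_long between 0.013 and 0.021 m and y of long_3_center in the frame of row_long between -0.02 and 0.02 m and x of long_3_center in the frame of row_long between -0.072 and 0.066 m and z of long_3_center in the frame of row_long between 0.013 and 0.021 m and horizontal distance between bottle_center and mat_top below 0.022 m and z of bottle_center in the frame of mat_top between 0.0335 and 0.0415 m); the robot touches nothing.
It fails at once if the glue bottle is tipped over (angle between bottle_center's own z axis and vertical above 0.7 rad).
It fails at once if the roll of tape is moved more than 5 cm (distance of tape from where it was at the start of the episode above 0.05 m).
It fails at once if the red-handled cutters is moved more than 5 cm (distance of side_cutters from where it was at the start of the episode above 0.05 m).
It fails at once if the blue-handled pliers is moved more than 5 cm (distance of pointed_pliers from where it was at the start of the episode above 0.05 m).
Of short_1, short_2, short_3, medium_1, medium_2, medium_3, long_1, long_2, long_3 only 5 to 7 are there at a start; the rules pass over those that are not, and their reading is None.
At some moment in a run one of short_1, short_2, short_3, medium_1, medium_2, medium_3 may be knocked a few centimetres aside while the robot is not near it.
It also fails if it takes over 200 s, if anything falls off the work surface, if the arm or the gripper's body presses on something with over 40 N, if the wrist force passes 120 N, or if a joint passes its speed limit or range.

## Working session

There is one attempt and no reset: what is moved stays moved. The work goes in short steps, each a Python script; the robot and the scene stay as the last script left them, time stands still between calls to the robot, and variables do not carry over. Pictures are saved under pics/ and viewed, at most 14 in all, crops included, and the job is handed in when it is done.

```bash
mkdir -p pics; cat > h.py <<'E'
import numpy as np, cv2
from plant import *
def snap(name,fn=None):
    c=get_calibration(name); im,d=get_image(name)
    if fn: cv2.imwrite('pics/'+fn,im[:,:,::-1])
    return im,d,np.array(c["intrinsics"]),np.array(c["world_from_camera"])
def cloud(d,K,T):
    v,u=np.mgrid[:d.shape[0],:d.shape[1]]
    P=np.stack([(u-K[0,2])/K[0,0]*d,(v-K[1,2])/K[1,1]*d,d],-1)
    return P@T[:3,:3].T+T[:3,3]
E
python3 - <<'E'
from h import *
o=observe();print(o['eef_pos'],o['tcp_rot'],o['time_s'])
for n in('top','side'):
    im,d,K,T=snap(n,n+'0.png');print(n,K.round(1).tolist(),T.round(3).tolist())
    np.savez(n+'0',im=im,d=d,K=K,T=T)
E
```

```text
[0.21564771 0.58590686 0.19839547] [-3.13964177e+00 -2.45758328e-04  2.78878358e+00] 0.0
top [[404.6, 0.0, 279.0], [0.0, 404.6, 213.9], [0.0, 0.0, 1.0]] [[0.005, -0.988, 0.157, 0.253], [-1.0, -0.005, 0.004, -0.053], [-0.004, -0.157, -0.988, 1.345], [0.0, 0.0, 0.0, 1.0]]
side [[388.1, 0.0, 281.3], [0.0, 388.1, 207.4], [0.0, 0.0, 1.0]] [[0.884, -0.185, 0.43, -0.002], [-0.468, -0.378, 0.799, -0.913], [0.015, -0.907, -0.421, 0.516], [0.0, 0.0, 0.0, 1.0]]
```

View pics/top0.png

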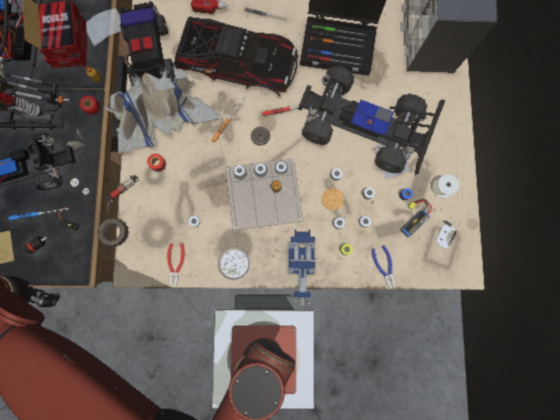

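View pics/side0.png

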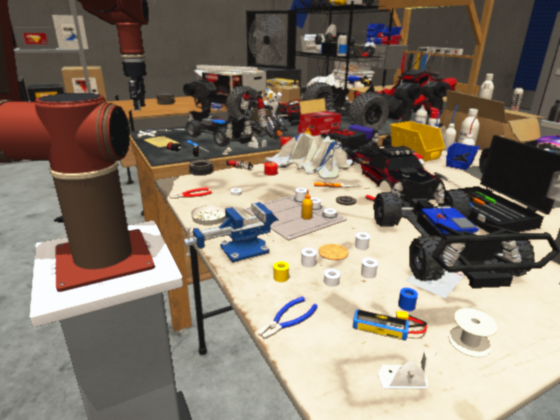

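The top view shows the tray at about (264,194), with patterns at (239,172), (261,169) and (281,167). The bottle is at (277,186) and the mat at (332,200).

Candidates for loose spacers:
- Plain: (336,174), (369,192), (339,223), (365,222) and (194,221).
- Look-alikes to leave: blue (407,194) and yellow (347,249).
- Also not spacers: the white spool (447,185) and the fixed patterns.

Next I'll measure heights and check in an enlarged crop.

```bash
python3 - <<'E'
from h import *
z=np.load('top0.npz');im,d,K,T=[z[k] for k in('im','d','K','T')]
W=cloud(d,K,T)
cv2.imwrite('pics/crop1.png',cv2.resize(im[140:275,150:420,::-1],None,fx=2.9,fy=2.9,interpolation=cv2.INTER_CUBIC))
for n,u,v in[('pL',239,172),('pM',261,169),('pR',281,167),('a',336,174),('b',369,192),('c',339,223),('d',365,222),('e',194,221),('bottle',277,186),('mat',332,200),('blue',407,194),('yel',347,249),('vise',302,240)]:
    w=W[v-9:v+10,u-9:u+10].reshape(-1,3); zt=np.percentile(w[:,2],97)
    m=w[w[:,2]>max(.65*zt,.003)]
    print(n,'ztop %.4f'%zt,'center',((m[:,:2].min(0)+m[:,:2].max(0))/2).round(4),m[:,:2].mean(0).round(4),len(m))
E
```

```text
pL ztop 0.0425 center [0.4391 0.0232] [0.6005 0.0815] 100
pM ztop 0.0331 center [ 0.4439 -0.0113] [0.6089 0.0139] 86
pR ztop 0.0234 center [ 0.6266 -0.0533] [ 0.6269 -0.0537] 71
a ztop 0.0374 center [ 0.4351 -0.1552] [ 0.5927 -0.2354] 91
b ztop 0.0363 center [ 0.4029 -0.2079] [ 0.533  -0.3427] 96
c ztop 0.0369 center [ 0.4353 -0.2456] [ 0.4351 -0.2451] 94
d ztop 0.0275 center [ 0.3552 -0.2021] [ 0.4391 -0.3288] 73
e ztop 0.0170 center [0.4409 0.2343] [0.4415 0.2345] 59
bottle ztop 0.0795 center [ 0.4115 -0.0389] [ 0.549  -0.0388] 82
mat ztop 0.0105 center [ 0.3988 -0.1548] [ 0.5055 -0.2189] 75
blue ztop 0.0366 center [ 0.5333 -0.4705] [ 0.534  -0.4705] 91
yel ztop 0.0372 center [ 0.3084 -0.1691] [ 0.3464 -0.2628] 91
vise ztop 0.1158 center [ 0.3265 -0.1002] [ 0.3719 -0.1195] 285
```

View pics/crop1.png

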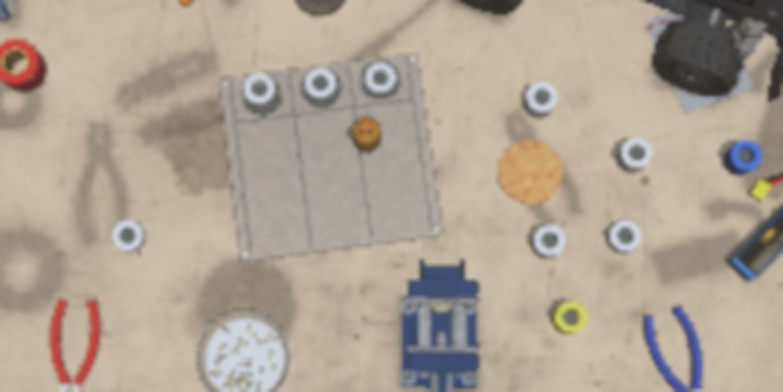

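The crop confirms five plain spacers, with the blue and yellow look-alikes left out. By height, a, b and c are long, d is medium and e is short. The row heads from left to right are long, medium and short. Next I'll get the tray pose and take a close look with the wrist camera.

```bash
cat >> h.py <<'E'
def find(W,xy,zt,r=.045,tol=.006):
    """circle centre of the points at height zt near xy"""
    w=W.reshape(-1,3); m=w[(np.hypot(w[:,0]-xy[0],w[:,1]-xy[1])<r)&(abs(w[:,2]-zt)<tol)]
    if len(m)<15: return None,0,len(m)
    (c,rad)=cv2.minEnclosingCircle(m[:,:2].astype(np.float32)*1000)
    return np.array(c)/1000,rad/1000,len(m)
E
python3 - <<'E'
from h import *
z=np.load('top0.npz');W=cloud(z['d'],z['K'],z['T'])
R={}
for n,xy,zt in[('pL',(.60,.0815),.042),('pM',(.61,.014),.032),('pR',(.627,-.0537),.022),('a',(.593,-.235),.036),('b',(.533,-.343),.036),('c',(.435,-.245),.036),('d',(.439,-.329),.026),('e',(.4415,.2345),.016),('bottle',(.549,-.039),.079)]:
    R[n]=find(W,xy,zt,.04); print(n,R[n])
v=R['pL'][0]-R['pR'][0];print('yaw',np.arctan2(-v[0],v[1]),np.linalg.norm(v))
o=observe()
yaw=np.arctan2(-v[0],v[1])
for y in (yaw,yaw+np.pi):print(y,inverse_kinematics([.55,-.04,.25],[np.pi,0,y]))
movep([.53,-.04,.30],[np.pi,0,yaw+np.pi])
im,d,K,T=snap('wrist','w1.png');np.savez('w1',im=im,d=d,K=K,T=T)
print(T.round(3).tolist(),K.round(1).tolist(),observe()['time_s'])
E
```

```text
pL (array([0.60788361, 0.08449374]), 0.017937713623046875, 67)
pM (array([0.61772375, 0.01610101]), 0.01821976089477539, 63)
pR (array([ 0.62686169, -0.05367241]), 0.01792222023010254, 70)
a (array([ 0.60090546, -0.23986595]), 0.017669452667236327, 71)
b (array([ 0.53623871, -0.34663327]), 0.018742502212524412, 66)
c (array([ 0.43447086, -0.24552541]), 0.018174263000488283, 71)
d (array([ 0.44213666, -0.33304486]), 0.017851266860961914, 63)
e (array([0.44184116, 0.23456174]), 0.01816951370239258, 65)
bottle (array([ 0.55344104, -0.03850066]), 0.007753286361694336, 16)
yaw 0.13650281769739553 0.1394634454132325
0.13650281769739553 [-2.15619167e-01  1.48622683e-02  1.65618894e+00 -4.44089210e-16
  1.47054145e+00  1.21867434e+00]
3.278095471287189 [-0.21561917  0.01486227  1.65618894  0.          1.47054145 -1.92291831]
[[-0.137, 0.953, 0.271, 0.462], [0.991, 0.132, 0.038, -0.048], [0.001, 0.273, -0.962, 0.474], [0.0, 0.0, 0.0, 1.0]] [[313.3, 0.0, 278.4], [0.0, 313.3, 207.2], [0.0, 0.0, 1.0]] 2.6583
```

View pics/w1.png

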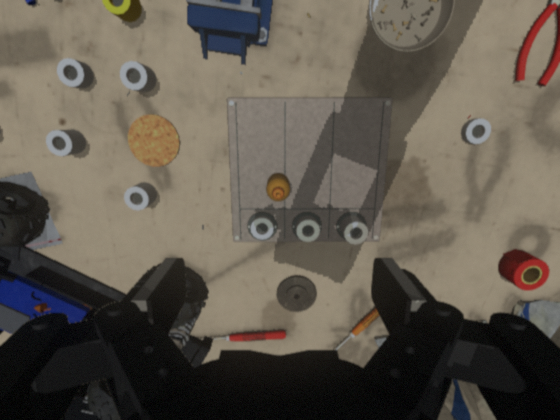

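The wrist view shows the bottle at (278,188), the patterns at (262,228), (307,229) and (355,232), and the mat at (153,140). The spacers are at (70,72), (134,76), (60,143), (138,198) and (478,131). I'll measure everything from this view.

```bash
python3 - <<'E'
from h import *
z=np.load('w1.npz');W=cloud(z['d'],z['K'],z['T']);im=z['im']
for n,xy,zt in[('pL',(.608,.0845),.040),('pM',(.6177,.016),.030),('pR',(.627,-.0537),.020),('a',(.6,-.24),.034),('b',(.536,-.346),.034),('c',(.4345,-.2455),.034),('d',(.442,-.333),.024),('e',(.4418,.2345),.014),('bottlecap',(.549,-.039),.081),('nozzle',(.549,-.039),.096)]:
    print(n,find(W,xy,zt,.04,.005))
hsv=cv2.cvtColor(im,cv2.COLOR_RGB2HSV)
m=(hsv[...,0]>8)&(hsv[...,0]<22)&(hsv[...,1]>120)
p=W[100:180,110:200][m[100:180,110:200]];print('mat',len(p),np.median(p,0),(p.min(0)+p.max(0))/2,cv2.minEnclosingCircle(p[:,:2].astype(np.float32)*1000))
z=np.load('top0.npz');W=cloud(z['d'],z['K'],z['T']);print(W[196:204,326:338].mean((0,1)))
w=W[155:235,225:305].reshape(-1,3);print(len(w))
E
```

```text
pL (array([0.60735126, 0.08741254]), 0.017965814590454102, 351)
pM (array([0.61738501, 0.01815789]), 0.017864810943603517, 328)
pR (array([ 0.626966  , -0.05120908]), 0.017914600372314453, 311)
a (array([ 0.60076849, -0.23652661]), 0.018123918533325196, 384)
b (array([ 0.53586499, -0.34368369]), 0.018360445022583008, 459)
c (array([ 0.43564386, -0.24290941]), 0.01842611885070801, 513)
d (array([ 0.44210498, -0.33047137]), 0.018551280975341797, 508)
e (array([0.44035156, 0.23693221]), 0.018145099639892578, 425)
bottlecap (array([ 0.55555249, -0.03570404]), 0.007816450119018555, 79)
nozzle (array([ 0.5545874 , -0.03563791]), 0.002986698865890503, 19)
mat 1658 [ 0.51732069 -0.224343    0.00396703] [ 0.50831826 -0.15491145  0.23752497] ((499.40533447265625, -152.94236755371094), 111.27865600585938)
[ 0.51586013 -0.22410115  0.00463686]
6400
```

```bash
cat >> h.py <<'E'
YAW=np.arctan2(-(.60735-.62697),.08741+.05121)
TY=YAW+np.pi
ux=np.array([np.cos(YAW),np.sin(YAW)])
PAT={'L':np.array([.60735,.08741]),'M':np.array([.6174,.01816]),'S':np.array([.62697,-.05121])}
def rowpt(r,s): return PAT[r]+(-.104+s)*ux   # s: along x from the row's middle
def pick(xy,z,yaw=TY,op=.07,f=40,up=.15):
    gripper_to(op)
    movep([*xy,up],[np.pi,0,yaw]); print('down hit',move_l([*xy,z],.1,max_force=15))
    gripper_to(.02,f_grip=f); o=observe(); print('grip',o['opening'],o['grasp_force'],o['eef_pos'])
    move_l([*xy,up],.15); o=observe(); print('lifted',o['opening'],o['grasp_force'])
    return o['opening']
def place(xy,z,yaw=TY,op=.06,up=.15):
    movep([*xy,up],[np.pi,0,yaw]); move_l([*xy,z+.02],.15); print('place hit',move_l([*xy,z],.04,max_force=8),observe()['eef_pos'])
    gripper_to(op); move_l([*xy,up],.15); print('t',observe()['time_s'])
E
python3 - <<'E'
from h import *
print(YAW)
op=pick([.555,-.0357],.038,up=.2)
if op>.025: place([.517,-.224],.036,up=.2)
im,d,K,T=snap('wrist','w2.png')
E
```

```text
0.14060407379009238
down hit False
grip 0.030982950048631906 39.59035634994507 [ 0.55548355 -0.03578269  0.03856637]
lifted 0.030845923028822667 39.59433138370514
place hit True [ 0.51689049 -0.22398638  0.03650601]
t 10.925
```

View pics/w2.png

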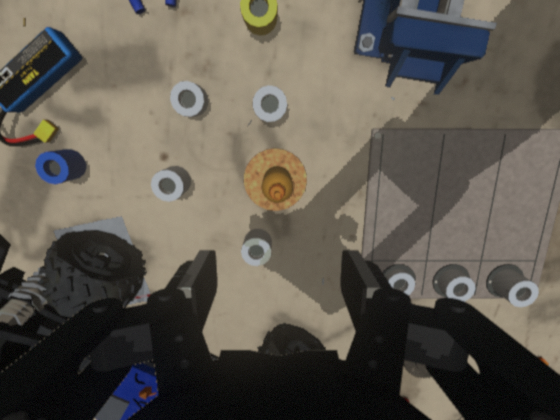

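The bottle stands on the mat at (277,185). Now the spacers, each with a fresh wrist fix, starting with the medium and short ones that could be knocked.

```bash
cat >> h.py <<'E'
H={'L':.034,'M':.024,'S':.014}
def sort(r,xy,s,tz,rad=.05,up=.18):
    xy=np.array(xy); gripper_to(.07); movep([*xy,up],[np.pi,0,TY]); hold(.2)
    im,d,K,T=snap('wrist'); c,cr,n=find(cloud(d,K,T),xy,H[r],rad,.004); print(r,c,cr,n)
    if c is None or not .015<cr<.022: print('LOOK'); return False
    if pick(c,tz,up=up)<.03: print('MISSED'); return False
    place(rowpt(r,s),tz+.0065,up=up); return True
E
python3 - <<'E'
from h import *
sort('M',(.4421,-.3305),0,.006) and sort('S',(.4404,.2369),0,0.)
snap('wrist','w3.png')
E
```

```text
M [ 0.44164819 -0.33099176] 0.017950225830078125 625
down hit False
grip 0.020083754360233193 0.0 [ 0.44163456 -0.33097279  0.00600123]
lifted 0.02016001105490648 0.0
MISSED
```

View pics/w3.png

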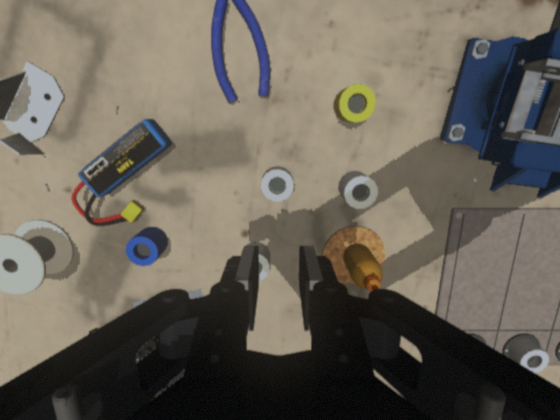

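The grip missed, and the medium spacer is at (277,185). I'll re-measure it.

```bash
python3 - <<'E'
from h import *
im,d,K,T=snap('wrist');W=cloud(d,K,T)
for xy,z in(((.4421,-.3305),.024),((.4356,-.2429),.034),((.5359,-.3437),.034)):print(find(W,xy,z,.06,.004))
# finger tips at present opening: highest-v robot pts
o=observe();print(o['eef_pos'],o['opening'],o['ft_force'])
t=W[250:330,230:340].reshape(-1,3);t=t[(t[:,2]>.12)];print(t[:,2].min(),np.percentile(t[:,2],[1,5,20]))
E
```

```text
(array([ 0.44156845, -0.33098395]), 0.017904483795166015, 630)
(array([ 0.43465292, -0.24364241]), 0.017826723098754882, 678)
(array([ 0.53444446, -0.33703116]), 0.016103336334228516, 205)
[ 0.44106321 -0.33042177  0.17863913] 0.019927770422602523 [ 0.50948209  0.51002962 -0.27264529]
0.21063698528277291 [0.21507144 0.22086523 0.23189801]
```

```bash
python3 - <<'E'
from h import *
p=[.385,-.30]
for op in(.02,.04):
    gripper_to(op); movep([*p,.06],[np.pi,0,TY]); h=move_l([*p,-.02],.03,max_force=6); print(op,h,observe()['eef_pos'],observe()['ft_force'],observe()['opening']); move_l([*p,.06])
move_l([*p,.18])
im,d,K,T=snap('side','s1.png')
E
```

```text
0.02 False [ 0.38507537 -0.30005804 -0.01990222] [-0.13174768 -0.10913654 -0.94701386] 0.01988877025932554
0.04 False [ 0.38508733 -0.30008086 -0.01988073] [ 0.05568612 -0.15160047 -0.17150262] 0.03979591859177717
```

View pics/s1.png

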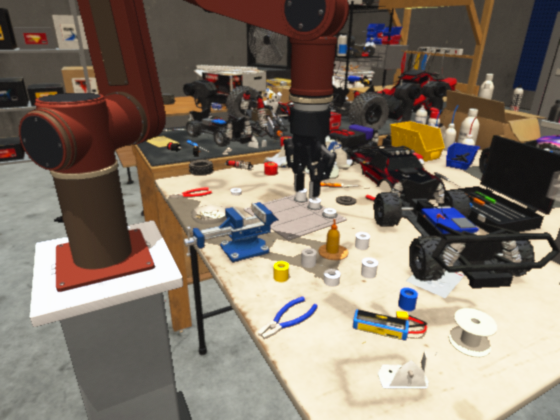

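```bash
python3 - <<'E'
from h import *
o=observe();print(o['eef_pos'],o['q'],o['tcp_rot'])
im,d,K,T=snap('side')
def proj(p):
    c=np.linalg.inv(T)@[*p,1];c=K@c[:3];return c[:2]/c[2]
print(proj(o['eef_pos']),proj(o['eef_pos']+[0,0,.025]))
W=cloud(d,K,T);ok=(d>0)&(np.hypot(W[...,0]-o['eef_pos'][0],W[...,1]-o['eef_pos'][1])<.07)&(W[...,2]>.05)
print(ok.sum(),np.sort(W[ok][:,2])[:10]); 
w=W[ok];lo=w[w[:,2]<w[:,2].min()+.03];print(lo.mean(0),lo.min(0),lo.max(0))
E
```

```text
[ 0.38429612 -0.29924817  0.17840541] [-8.23697878e-01 -9.57796937e-02  1.89816096e+00  3.06140523e-06
  1.34196591e+00 -2.53509336e+00] [ 3.13932770e+00 -1.56761317e-03 -3.00099242e+00]
[305.25498178 208.89170211] [305.75603954 197.74098168]
8374 [0.2108664  0.21155156 0.2115553  0.21198806 0.21210637 0.21219138
 0.2123611  0.21254647 0.21280598 0.2132199 ]
[ 0.38129827 -0.30422149  0.22711932] [ 0.36878858 -0.33513805  0.2108664 ] [ 0.39581959 -0.26778076  0.24077628]
```

Both cameras put the fingertips about 32 mm above the reported TCP. I'll find the table by touch with the force guard.

```bash
python3 - <<'E'
from h import *
p=[.385,-.30]
for op in(.04,.07):
    gripper_to(op); movep([*p,.03],[np.pi,0,TY]); h=move_l([*p,-.05],.03,max_force=6); print(op,h,observe()['eef_pos'],observe()['ft_force']); move_l([*p,.03])
move_l([*p,.18])
print(observe()['time_s'])
E
```

```text
0.04 True [ 0.38497123 -0.29997975 -0.03328799] [-1.02232867  1.1327444   7.53248994]
0.07 True [ 0.38497693 -0.29998177 -0.03950699] [-0.90602306  1.04353997  7.38760505]
33.6083
```

```bash
python3 - <<'E'
from h import *
sort('M',(.4416,-.331),0,-.026) and sort('S',(.4404,.2369),0,-.029)
movep([.50,-.04,.22],[np.pi,0,TY]);snap('wrist','w4.png')
E
```

```text
M [ 0.4417435  -0.33079022] 0.018045217514038085 630
down hit False
grip 0.03464831818926653 39.896859526634216 [ 0.44208598 -0.33110834 -0.02549923]
lifted 0.03468372602546679 39.83363449573517
place hit True [ 0.51386929  0.00366552 -0.01950516]
t 44.05
S [0.46822083 0.23694382] 0.017974111557006837 574
down hit False
grip 0.034050030323443545 39.65813755989075 [ 0.46858383  0.23707417 -0.02850953]
lifted 0.03379905716543615 39.78557467460632
place hit True [ 0.52345141 -0.06566308 -0.02248254]
t 55.125
```

View pics/w4.png

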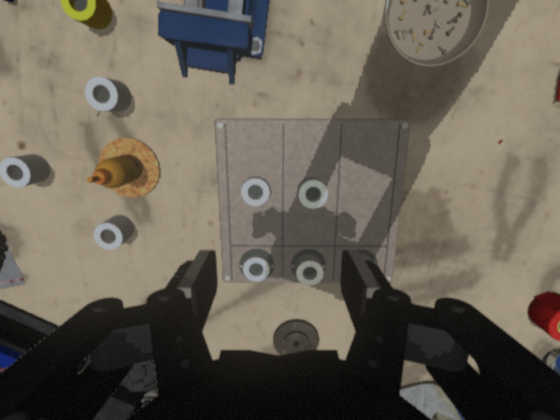

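Short at (256,192) and medium at (313,192) stand in their rows; the short one had been knocked 28 mm aside, and the wrist fix caught it. Now the three longs.

```bash
python3 - <<'E'
from h import *
for xy,s in(((.6008,-.2365),.045),((.4356,-.2435),-.005),((.5350,-.3437),-.055)):
    if not sort('L',xy,s,-.02): break
movep([.50,-.04,.24],[np.pi,0,TY]);hold(.3)
im,d,K,T=snap('wrist','w5.png');W=cloud(d,K,T)
for n,q,z in[('M',rowpt('M',0),.03),('S',rowpt('S',0),.02)]+[('L',rowpt('L',s),.04) for s in(.045,-.005,-.055)]+[('bot',(.517,-.224),.079)]:
    c=find(W,q,z,.03,.005); print(n,c[0]-q if c[0] is not None else None,c)
E
```

```text
L [ 0.60075891 -0.23741077] 0.017805944442749022 660
down hit False
grip 0.034745524123537104 40.08014380931854 [ 0.6011975  -0.23757292 -0.0194831 ]
lifted 0.034385503532153125 39.978708028793335
place hit True [ 0.54834045  0.07915361 -0.01351237]
t 66.2667
L [ 0.43483374 -0.24369763] 0.018101581573486326 670
down hit False
grip 0.034470416768546105 39.887632727622986 [ 0.43517417 -0.24390264 -0.01953908]
lifted 0.034664425806039526 39.86481070518494
place hit True [ 0.49885106  0.07214816 -0.01353378]
t 77.4333
L [ 0.53591321 -0.34425369] 0.01791132354736328 660
down hit False
grip 0.03489425319487357 40.06969213485718 [ 0.53626496 -0.34448173 -0.01949946]
lifted 0.034311136220029674 39.96363580226898
place hit True [ 0.44936369  0.06515039 -0.01354686]
t 89.1667
M [-0.00074358  0.0007818 ] (array([0.51368274, 0.00436711]), 0.017907190322875976, 470)
S [-0.00082799  0.00101192] (array([ 0.52316833, -0.06477277]), 0.01778074836730957, 451)
L [-0.00090929  0.00079226] (array([0.54802295, 0.07993393]), 0.01799575424194336, 475)
L [-0.00104001  0.00075792] (array([0.49838565, 0.07289252]), 0.01791082191467285, 516)
L [-0.000661    0.00067286] (array([0.44925809, 0.0658004 ]), 0.018108510971069337, 565)
bot [-1.22070313e-06  7.11059570e-04] (array([ 0.51699878, -0.22328894]), 0.007516498565673828, 132)
```

View pics/w5.png

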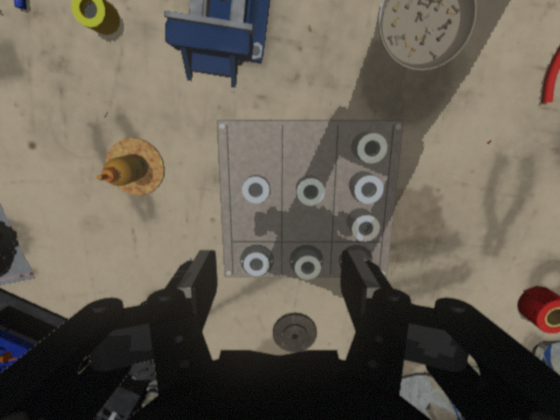

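All five are in place, within about 1 mm. I'll take one last top view to check that nothing was hidden by the arm at the start.

```bash
python3 - <<'E'
from h import *
im,d,K,T=snap('top');W=cloud(d,K,T)
for v,u in((183,75),(191,84)):print(W[v-2:v+3,u-2:u+3].reshape(-1,3).max(0))
cv2.imwrite('pics/t2.png',cv2.resize(im[130:310,0:500,::-1],None,fx=1.6,fy=1.6,interpolation=cv2.INTER_CUBIC))
E
```

```text
[0.56835844 0.63829507 0.04461528]
[0.54288231 0.61104001 0.04548919]
```

View pics/t2.png

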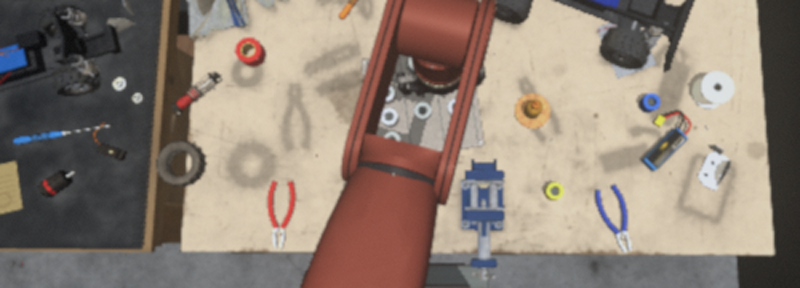

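No loose plain spacers are left on the table. The two small white bits on the dark side bench are too small to be spacers and aren't on this table. Handing in.

```bash
python3 -c "
from h import *
print(job_done(),observe()['time_s'])"
```

```text
the job is handed in; nothing more can be done
the job is handed in; nothing more can be done
```

The job is handed in, though no verdict came back: the glue bottle stands on the cork mat, and all five loose spacers (three long, one medium, one short) stand in their rows, each measured within about 1.5 mm of its target.

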